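# Fit the spire on the model bell tower

### The arm

A 7-joint arm with a two-finger parallel gripper is mounted at the origin on the work surface. World frame = base frame: x ahead of the robot, y to its left, z up, the work surface at z = 0. Lengths are in m, angles in rad, forces in N, time in s.
With the tool pointing down it reaches from about 0.425 to 0.925 m from the base axis. Payload 6.8 kg.
Tool frame: the origin (TCP) lies on the centre line of the jaws, within the pads' length; the fingertips stand manip.tip_extent ahead of it and the grasp point (between the pads) is the TCP (manip.tip_extent is the distance from the TCP to the fingertips, in m); z points along the fingers, y is the line along which they close (so a half turn about z gives the same grasp; the last joint's range is limited). The gripper opens to 88 mm and grips with 3 to 60 N. Pads are 20 mm wide; open, the fingers measure 115 mm over their backs; the gripper's body (75 mm by 178 mm) begins 61 mm behind the grasp point.
Start: joints at [-1.316, 0.477, 0.022, 1.555, -0.011, 1.109, -0.083], TCP at [0.24, 0.631, 0.242] pointing down, gripper open.
Joint ranges: [-2.96, 2.96], [-0.34, 2.1], [-1.41, 1.46], [0.24, 2.44], [-1.37, 4.51], [0.17, 1.92], [-2.96, 2.96]. Speed limits (rad/s): [2.39, 2.39, 3.14, 3.14, 3.14, 3.14, 3.14].

### API

Orientations are given as a unit quaternion [w, x, y, z].
In Python, from rig import manip, capture, camera_info gives the robot as it stands. The module is installed in compiled form; this text tells all that it offers.
- The arm moves only by the tool drive_tool, never from a script. Its argument "series" is a list that holds one entry, the list of rows, each a list of 7 numbers: the closure, from -1 (fully open) to 1 (shut), so that 0 is half open, then the shift along the tool's x, y, z in m, then the turn, a rotation vector about the tool's x, y, z in degrees. In form: [[[grip, dx, dy, dz, rx, ry, rz], ...]]. A call has 1 to 5 rows; each row is the pose to reach, as a shift and turn from the pose commanded when the call began, along the tool's axes at that moment; what a row does not reach only later rows make up. A row lasts 1/8 s, in which the tool goes at most 62.5 mm and 10.7 degrees, less where a joint would pass 70% of its speed; a pose out of reach is approached as far as the arm can. A call with a gripper value outside its range is refused whole. The fingers move at their own pace and stop on an object; "force" is the grip in N (left out, the last holds). Time passes only in rows, so rows that repeat a pose let the fingers close. It gives the time, the measured TCP pose, the force, the opening and the grip force at its end, in the units of the state.
- manip.get_obs(): the state, without advancing time (a new reading comes with each control period).
- capture(name): name is "scene" or "top" or "wrist"; returns the picture (480x640x3 uint8, blue, green, red); there is no depth.
- camera_info(name): a dict with "intrinsics" (3x3 intrinsics, pixels), "T" (4x4, takes a point from camera to world coordinates). Camera axes: x right, y up, looking along -z (the intrinsics and any distortion apply to the point x, -y, -z); pixel columns grow to the right and rows downward; lengths in m; the calibration is good to about 2 mm. A picture is of the moment at which its call begins: read the wrist's pose just before it. camera_info takes no time and is no camera call; for the wrist camera it gives the pose at the moment of the call.
- manip.close_job(): hands the job in; it is judged then, once.
The state is a dict: "time": time; "joint_positions": joint angles; "qd": joint speeds; "joint_efforts": joint torques, N m; "ee_pos": TCP position; "tool_rot": TCP orientation; "contact_force": force on the tool from outside, world axes, zero at the start; "ft_torque": the same for the moment, N m; "finger_gap": opening from 0.0 (shut) to 1.0 (fully open); "finger_force": force on a finger pad.
Only numpy, scipy, OpenCV 4.12 (cv2) and the standard library are available. Lean on these libraries where they do the work, as an engineer would, in place of code of your own. Each camera call takes 0.05 s, during which the arm holds its last target. There are 200 camera calls.

### The job

Draw the grey spire with its long mast out of the wooden drying block and fit it on the open model bell tower: thread the mast down through the wide roof opening, then through the small hole in each of the two loose balsa floors, nudging each floor back into line as you go, and into the socket at the bottom, until the cone sits fully home, flush on the tower's top. Work gently, feeling for each hole rather than forcing the mast, do not disturb the other things on the table, and let go of the spire at the end.

Things in the scene. Friction and masses are not known exactly. Their poses are not given: they have to be found in the camera images.
- spire: the spire, loose, about 90 g: an aluminium mast 8 mm thick, 100 mm long, its tip tapered over the last 1.5 mm to a 6.5 mm flat; then a grey cone, 62 mm wide at its flat underside (100 mm above the tip), 14 mm wide at 142 mm; then a square grip post. Origin: centre of the mast's tip; z along the mast, up; x, y square to the post's faces. Starts upright, its mast 60 mm deep in the drying block
- spire_grip (a point): on the spire's axis, 161 mm above the tip, in the grip post (12 x 12 mm, from 142 to 175 mm above the tip): the place to grip it; axes as the spire's
- block: drying block, fixed, wood, 150 mm (its x) x 60 mm (its y) x 70 mm high, with three upright 9 mm holes 60 mm deep, at -45, 0 and +45 mm along its x; the spire stands in the one at -45 mm, a pine at +45 mm. Origin: centre of its underside
- tower: open wooden model bell tower, fixed: 68 mm square, its top 118 mm over the table, on a 120 x 120 x 12 mm white base board. Origin: on the tower's upright axis, underside of the board (table height); z up. With the spire home the mast's tip is 18 mm over the table. The balsa is weak: always press on the tower and floors with only a few newtons, never more than 25
- tower_rim (a point): centre of the round roof opening, 38 mm across, on the tower's axis, 118 mm over the table: the top face of the 8 mm thick roof plate, where the cone's underside comes to rest; axes as the tower's
- upper_level (a point): on the tower axis, 88 mm over the table, level with the upper floor's top; NOT the hole. The floor is a balsa slat 44 x 84 x 5 mm with one hole in its middle, 14 mm wide in x, 10 mm in y; it slides only along the tower's y, up to 14 mm each way (about 1.5 N friction), and stays where left. At the start it is off by up to 11 mm either way, unmeasured; in x its hole is centred
- lower_level (a point): point fixed to the tower, on its axis, 60 mm over the table, level with the lower floor's top; NOT the hole. The lower floor is a slat just like the upper one (both give 1 mm down per 4 N), slid by its own unmeasured 11 mm or less either way along the tower's y. With the mast in a floor's hole, moving the mast along the tower's y carries that floor along
- socket_mouth (a point): mouth of the bottom socket, exactly on the tower's axis, 32 mm over the table: a 10 mm hole with a 1.5 mm flare, 18 mm deep, in a fixed wooden block
- pot1: a small glass paint pot, 30 mm across and 34 mm tall; origin at the centre of its underside; leave alone
- pot2: a second paint pot like pot1; leave alone
- pot3: a third paint pot like pot1; leave alone
- pine: a little green model pine on a stick, standing in the drying block's far hole, its top 115 mm above the stick's lower end (the origin), crown 36 mm wide; leave alone
- glue: a white glue bottle, 38 mm across, 105 mm tall, origin under its centre; leave alone
- tin: an open metal cup, 54 mm wide, 50 mm tall, origin under its centre; leave alone
- spray: a dark spray can, 52 mm across, 150 mm tall, origin under its centre; leave alone
- brush: a paint brush lying on the table, 150 mm long, 8 mm thick, origin under its middle; leave alone
Things that resemble listed ones, but are neither listed nor needed, are in the scene too. What is shaped like the spire but green or turquoise is not meant.

How it is judged:
On the way, in this order (a step that is already met when the one before it is completed fails the run):
1. the mast has been drawn clear of the drying block, its tip above the block's top (z of spire in the frame of block above 0.072 m), for 0.1 s.
2. the mast's tip has passed down through the upper floor (height (world z) of spire below 0.078 m and horizontal distance between spire and tower below 0.018 m), for 0.1 s.
3. the mast's tip has passed down through the lower floor (height (world z) of spire below 0.05 m and horizontal distance between spire and tower below 0.018 m), for 0.1 s.
At the end, for the whole second after the job is handed in: the spire stands on the tower with its mast's tip in the bottom socket (within 3 mm of the tower's axis and at most 2.5 mm short of fully home), upright to 2 degrees, at rest and released (distance between spire_grip and tower_rim below 0.064 m and height (world z) of spire below 0.0205 m and horizontal distance between spire and tower below 0.003 m and angle between spire's own z axis and vertical below 0.035 rad and linear speed of spire below 0.01 m/s and angular speed of spire below 0.1 rad/s); the robot touches nothing.
It fails at once if the spire was pressed against the tower or its floors with more than 25 N (contact force between spire and tower above 25 N).
It fails at once if the robot itself pressed on the tower or its floors with more than 8 N (contact force between any of the fingers, the arm and tower above 8 N).
It fails at once if another thing on the table was disturbed (moved by more than 25 mm) (distance of any of pot1, pot2, pot3, pine, glue, tin, spray, brush from where it was at the start of the episode above 0.025 m).
It also fails if it takes over 72 s, if anything falls off the work surface, if the arm or the gripper's body presses on something with over 40 N, if the wrist force passes 120 N, or if a joint passes its speed limit or range.

## Working session

There is one attempt and no reset: what is moved stays moved. The work goes in short steps, Python scripts to look and compute and a tool call to move; the robot and the scene stay as the last step left them, time stands still between calls to the robot, and variables do not carry over. Pictures are saved under pics/ and viewed, at most 12 in all, crops included, and the job is handed in when it is done.

Besides the shell and the picture viewer there is one more tool, called by a JSON object that holds its "name" and its "arguments". drive_tool: Moves the arm, as the interface text tells. Its arguments: {"type":"object","properties":{"series":{"type":"array"},"force":{"type":"number"}},"required":["series"]}

```bash
mkdir -p pics; python3 - <<'E'
from rig import manip,capture,camera_info
import cv2,numpy as np
np.set_printoptions(precision=4,suppress=True)
for n in("scene","top"):
    im=capture(n);cv2.imwrite(f"pics/{n}0.png",im);c=camera_info(n);print(n,c["intrinsics"],c["T"],[k for k in c])
o=manip.get_obs();print(o["time"],o["ee_pos"],o["tool_rot"],o["contact_force"],o["finger_gap"],manip.tip_extent)
E
```

```text
scene [[618.6021   0.     321.3668]
 [  0.     618.6021 240.515 ]
 [  0.       0.       1.    ]] [[-0.8035 -0.4235  0.4185  0.9835]
 [ 0.5953 -0.578   0.5582  0.6261]
 [ 0.0055  0.6976  0.7165  0.9188]
 [ 0.      0.      0.      1.    ]] ['intrinsics', 'T']
top [[576.4048   0.     310.6306]
 [  0.     576.4048 237.7028]
 [  0.       0.       1.    ]] [[ 0.0534  0.9729 -0.2248  0.3154]
 [-0.9986  0.0522 -0.0114 -0.0073]
 [ 0.0006  0.2251  0.9743  1.096 ]
 [ 0.      0.      0.      1.    ]] ['intrinsics', 'T']
0.1 [0.2394 0.6306 0.2408] [-0.0001  0.1804  0.9836 -0.0008] [-0.673   0.2624 -0.6226] 0.999413037164904 0.019
```

View pics/scene0.png

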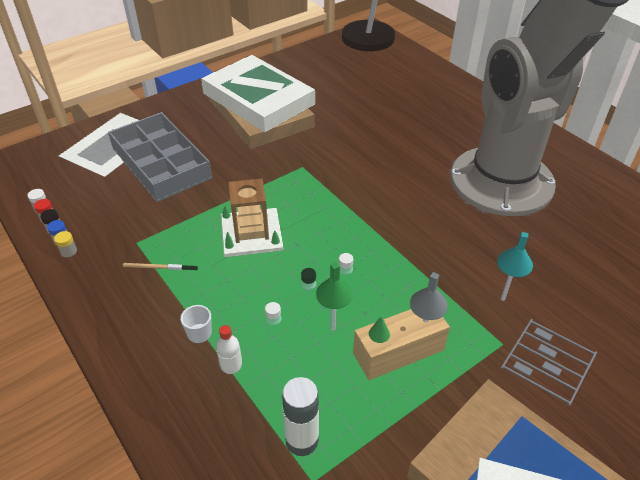

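View pics/top0.png

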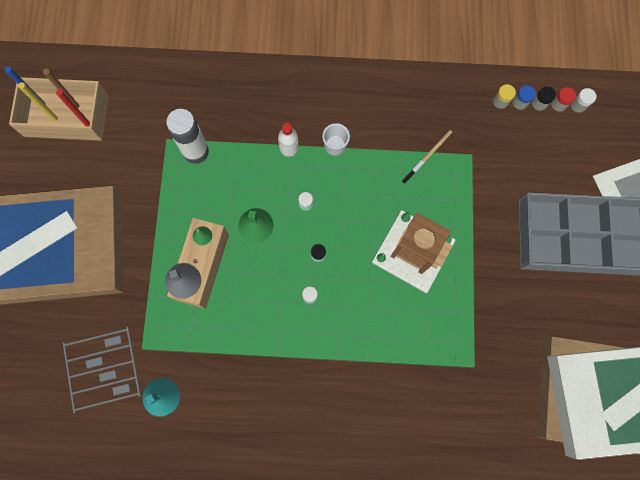

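The scene view shows three spire-shaped things: grey at (430,295) in the block's hole, green at (335,285), turquoise at (516,260). In the top view they are at (183,281), (255,225) and (161,397). Only the grey one fits, since it is grey and stands in the block opposite the pine. The tower is at (424,240) in the top view and (250,205) in the scene view. Next I'll view enlarged crops to confirm.

```bash
python3 - <<'E'
import cv2,numpy as np
s=cv2.imread("pics/scene0.png");t=cv2.imread("pics/top0.png")
def crop(im,x,y,w,h):return cv2.resize(im[y:y+h,x:x+w],(400,300),interpolation=cv2.INTER_CUBIC)
a=np.vstack([np.hstack([crop(t,364,200,100,75+25-25),crop(s,205,170,100,75)]),np.hstack([crop(t,150,215,120,90),crop(s,345,265,120,90)])])
# rows: each crop 100x75 ->4x ; 120x90 ->3.333x
cv2.imwrite("pics/crops.png",a)
E
```

```text
(no output)
```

View pics/crops.png

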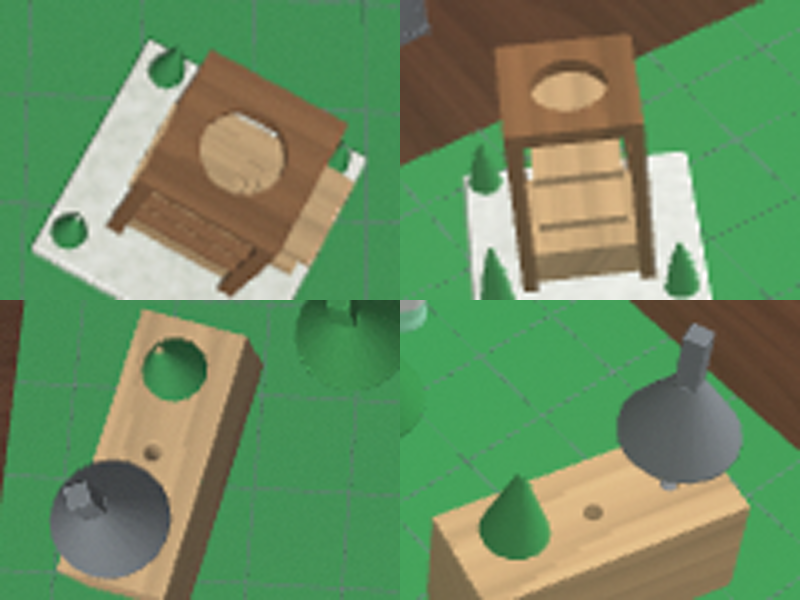

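The crops confirm the grey spire in the block's end hole opposite the pine (top crop post at (77,492), scene crop post at (700,332)). The roof opening is at crop (242,153), and a hint of the upper floor's hole shows at about (245,185). Now I'll compute positions.

```bash
cat >h.py <<'E'
import cv2,numpy as np
from rig import manip,capture,camera_info
np.set_printoptions(precision=4,suppress=True)
def ray(c,uv):
    K,T=c["intrinsics"],c["T"];d=np.linalg.inv(K)@[uv[0],uv[1],1.];d=T[:3,:3]@[d[0],-d[1],-d[2]]
    return T[:3,3],d/np.linalg.norm(d)
def plane(c,uv,z):
    o,d=ray(c,uv);return o+d*(z-o[2])/d[2]
def tri(c1,a,c2,b):
    o1,d1=ray(c1,a);o2,d2=ray(c2,b);s=np.linalg.lstsq(np.c_[d1,-d2],o2-o1,rcond=None)[0]
    p,q=o1+s[0]*d1,o2+s[1]*d2;return (p+q)/2,np.linalg.norm(p-q)
def proj(c,P):
    T=c["T"];p=T[:3,:3].T@(np.asarray(P)-T[:3,3]);p=c["intrinsics"]@[p[0],-p[1],-p[2]];return p[:2]/p[2]
E
python3 - <<'E'
from h import *
s,t=camera_info("scene"),camera_info("top")
A=lambda u,v:(u/4+364,v/4+200)
B=lambda u,v:((u-400)/4+205,v/4+170)
C=lambda u,v:(u*.3+150,(v-300)*.3+215)
D=lambda u,v:((u-400)*.3+345,(v-300)*.3+265)
print("rim",plane(t,A(242,153),.118),plane(s,B(569,87),.118),tri(t,A(242,153),s,B(569,87)))
print("roof top corners",[plane(t,A(*p),.118)[:2] for p in((210,50),(347,127),(258,250),(130,180))])
print("roof scene corners",[plane(s,B(*p),.118)[:2] for p in((496,47),(630,36),(645,125),(504,137))])
print("board",[plane(t,A(*p),.012)[:2] for p in((150,40),(365,157),(33,247))])
print("midhole",plane(t,C(152,453),.07),plane(s,D(593,512),.07))
print("block top corners T",[plane(t,C(*p),.07)[:2] for p in((143,310),(247,337),(58,570),(165,600))])
print("block S",[plane(s,D(*p),.07)[:2] for p in((433,520),(748,507),(470,600))])
print("post",plane(t,C(77,492),.185),plane(s,D(700,332),.185),tri(t,C(77,492),s,D(700,332)))
print("cone base",plane(t,C(110,519),.11),)
E
```

```text
rim [ 0.5507 -0.1938  0.118 ] [ 0.5534 -0.1903  0.118 ] (array([ 0.5515, -0.1944,  0.1142]), np.float64(0.00040433413142765317))
roof top corners [array([ 0.5965, -0.1794]), array([ 0.5648, -0.2395]), array([ 0.5081, -0.2011]), array([ 0.5361, -0.1454])]
roof scene corners [array([ 0.5668, -0.2374]), array([ 0.5085, -0.2052]), array([ 0.5385, -0.1452]), array([ 0.5976, -0.1778])]
board [array([ 0.6304, -0.1687]), array([ 0.5774, -0.2733]), array([ 0.5247, -0.1147])]
midhole [0.4979 0.2104 0.07  ] [0.5002 0.2123 0.07  ]
block top corners T [array([0.5777, 0.2232]), array([0.5654, 0.1645]), array([0.4318, 0.2543]), array([0.4189, 0.1956])]
block S [array([0.5684, 0.1683]), array([0.4348, 0.2565]), array([0.5837, 0.2161])]
post [0.4566 0.22   0.185 ] [0.4552 0.2203 0.185 ] (array([0.4561, 0.2203, 0.1857]), np.float64(0.0011268523967249127))
cone base [0.4551 0.2202 0.11  ]
```

{"name": "drive_tool", "arguments": {"series": [[[-1,-0.06,-0.055,-0.06,0,0,0],[-1,-0.11,-0.1,-0.06,0,0,0],[-1,-0.155,-0.14,-0.06,0,0,0],[-1,-0.2,-0.18,-0.06,0,0,0],[-1,-0.24,-0.215,-0.06,0,0,0]]]}}

```text
time: 0.72
ee_pos: [0.3771, 0.3639, 0.3014]
tool_rot: [0.0, 0.18, 0.984, 0.0]
contact_force: [1.7, -0.0, -0.0]
finger_gap: 1.006
finger_force: 0.0
```

{"name": "drive_tool", "arguments": {"series": [[[-1,-0.04,-0.035,0,0,0,0],[-1,-0.075,-0.065,0,0,0,0],[-1,-0.108,-0.092,0,0,0,0],[-1,-0.108,-0.092,0,0,0,0],[-1,-0.108,-0.092,0,0,0,0]]]}}

```text
time: 1.35
ee_pos: [0.4443, 0.2422, 0.3011]
tool_rot: [-0.0, 0.18, 0.984, 0.0]
contact_force: [-0.1, 0.4, -1.2]
finger_gap: 1.002
finger_force: 0.0
```

```bash
cat >>h.py <<'E'
from scipy.spatial.transform import Rotation as Ro
def to(P,o=None):
    o=o or manip.get_obs();q=o["tool_rot"];R=Ro.from_quat([q[1],q[2],q[3],q[0]]).as_matrix()
    return R.T@(np.asarray(P)-o["ee_pos"]),R
def st():
    o=manip.get_obs();R=to([0,0,0],o)[1]
    print("t",round(o["time"],2),"p",np.array(o["ee_pos"]),"F",np.array(o["contact_force"]),"gap",round(o["finger_gap"],3),"yaw tool y",round(np.degrees(np.arctan2(R[1,1],R[0,1])),2),"z",R[:,2],"gf",o["finger_force"]);return o
E
python3 - <<'E'
from h import *
st();c=camera_info("wrist");print(c["intrinsics"],c["T"],proj(c,[.456,.22,.185]))
cv2.imwrite("pics/w1.png",capture("wrist"))
E
```

```text
t 1.35 p [0.4443 0.2422 0.3011] F [-0.0747  0.4159 -1.2291] gap 1.002 yaw tool y 69.23 z [-0.0006  0.0001 -1.    ] gf 0.0
[[361.1968   0.     322.8906]
 [  0.     361.1968 245.5292]
 [  0.       0.       1.    ]] [[ 0.3545 -0.9018 -0.2472  0.3773]
 [ 0.9351  0.3417  0.0946  0.2675]
 [-0.0008 -0.2647  0.9643  0.4433]
 [ 0.      0.      0.      1.    ]] [301.2628 270.3821]
```

View pics/w1.png

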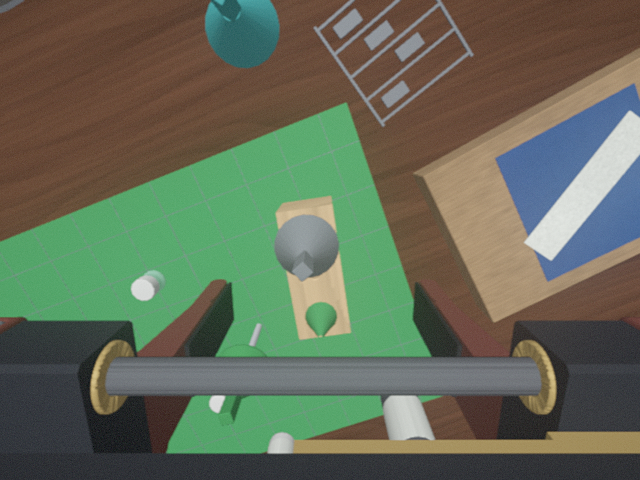

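The wrist view shows the grey post at (303,267), close to the predicted (301,270). The post is turned relative to the tool, so I'll enlarge it for its yaw.

```bash
python3 - <<'E'
import cv2
im=cv2.imread("pics/w1.png")[245:290,270:330];cv2.imwrite("pics/c1.png",cv2.resize(im,(800,600),interpolation=cv2.INTER_CUBIC))
E
```

```text
(no output)
```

View pics/c1.png

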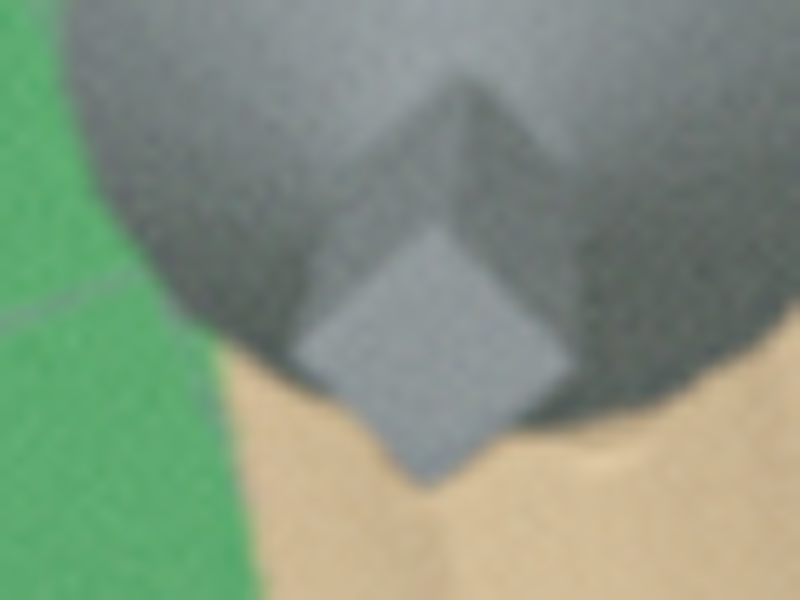

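```bash
python3 - <<'E'
from h import *
c=camera_info("wrist")
P=np.array([plane(c,(270+u*.075,245+v*.075),.185)[:2] for u,v in((435,230),(575,365),(430,488),(292,355))])
print(P,P.mean(0));d=np.roll(P,-1,0)-P
print(np.linalg.norm(d,axis=1),np.degrees(np.arctan2(d[:,1],d[:,0]))%90)
o=st();print(o["joint_positions"]);print(to([*P.mean(0),.171])[0])
E
```

```text
[[0.4502 0.2239]
 [0.4605 0.2284]
 [0.4645 0.2179]
 [0.4542 0.2136]] [0.4573 0.2209]
[0.0112 0.0112 0.0111 0.0111] [23.521  21.0607 23.0933 21.488 ]
t 1.4 p [0.4441 0.2427 0.3011] F [-0.4207  0.3972 -0.6131] gap 1.001 yaw tool y 69.31 z [-0.0006  0.0001 -1.    ] gf 0.0
[-0.8227  0.137   0.2228  1.8907 -0.0341  1.1179  0.6227]
[-0.0201 -0.0157  0.1301]
```

```bash
python3 - <<'E'
from h import *
im=cv2.imread("pics/scene0.png");s=camera_info("scene");t=camera_info("top")
C=np.array([.552,-.192]);a=np.radians(62.4);Y=np.array([np.cos(a),np.sin(a)]);X=np.array([Y[1],-Y[0]])
tf=lambda p:np.array([(p[:2]-C)@X,(p[:2]-C)@Y])*1e3
for x in(245,250,255):
    print(x,[(r,int(im[r,x-1:x+2].mean())) for r in range(200,245)])
# rows for slat end at various offsets
for z in(.088,.083,.06,.055):
    print(z,[(d,proj(s,[*(C+Y*(.042+d/1e3)),z]).round(1).tolist()) for d in(-11,0,11)])
for z in(.088,.06):
    print("top",[tf(plane(t,(u/4+364,v/4+200),z)).round(1).tolist() for u,v in((352,172),(300,272),(245,185))])
E
```

```text
245 [(200, 112), (201, 112), (202, 112), (203, 81), (204, 79), (205, 77), (206, 153), (207, 168), (208, 168), (209, 168), (210, 168), (211, 167), (212, 168), (213, 168), (214, 120), (215, 113), (216, 163), (217, 167), (218, 167), (219, 168), (220, 168), (221, 168), (222, 168), (223, 168), (224, 168), (225, 145), (226, 112), (227, 146), (228, 169), (229, 169), (230, 168), (231, 168), (232, 167), (233, 111), (234, 111), (235, 110), (236, 111), (237, 110), (238, 110), (239, 111), (240, 228), (241, 230), (242, 229), (243, 231), (244, 230)]
250 [(200, 111), (201, 111), (202, 96), (203, 78), (204, 78), (205, 105), (206, 160), (207, 161), (208, 162), (209, 164), (210, 164), (211, 165), (212, 165), (213, 142), (214, 109), (215, 136), (216, 164), (217, 166), (218, 166), (219, 167), (220, 168), (221, 169), (222, 169), (223, 170), (224, 170), (225, 113), (226, 121), (227, 164), (228, 164), (229, 164), (230, 164), (231, 164), (232, 132), (233, 109), (234, 108), (235, 107), (236, 106), (237, 104), (238, 106), (239, 185), (240, 227), (241, 225), (242, 230), (243, 230), (244, 230)]
255 [(200, 115),
[... 217 characters left out ...]
9, 170), (220, 171), (221, 169), (222, 169), (223, 169), (224, 140), (225, 115), (226, 147), (227, 159), (228, 158), (229, 158), (230, 158), (231, 147), (232, 106), (233, 108), (234, 109), (235, 108), (236, 109), (237, 110), (238, 133), (239, 226), (240, 229), (241, 233), (242, 233), (243, 230), (244, 228)]
0.088 [(-11, [249.8, 212.9]), (0, [250.2, 216.8]), (11, [250.7, 220.6])]
0.083 [(-11, [250.0, 214.8]), (0, [250.4, 218.6]), (11, [250.9, 222.5])]
0.06 [(-11, [250.9, 223.2]), (0, [251.3, 227.0]), (11, [251.7, 230.9])]
0.055 [(-11, [251.1, 225.0]), (0, [251.5, 228.8]), (11, [251.9, 232.7])]
top [[26.2, -50.4], [-25.9, -51.6], [-3.5, -12.0]]
top [[35.1, -53.3], [-18.5, -54.5], [4.6, -13.9]]
```

```bash
python3 - <<'E'
import cv2,numpy as np
s=cv2.imread("pics/scene0.png")[198:246,226:274];t=cv2.imread("pics/top0.png")[215:275,395:455]
f=lambda a:cv2.resize(a,(400,400),interpolation=cv2.INTER_CUBIC)
cv2.imwrite("pics/c2.png",np.hstack([f(s),f(t)]))
E
```

```text
(no output)
```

View pics/c2.png

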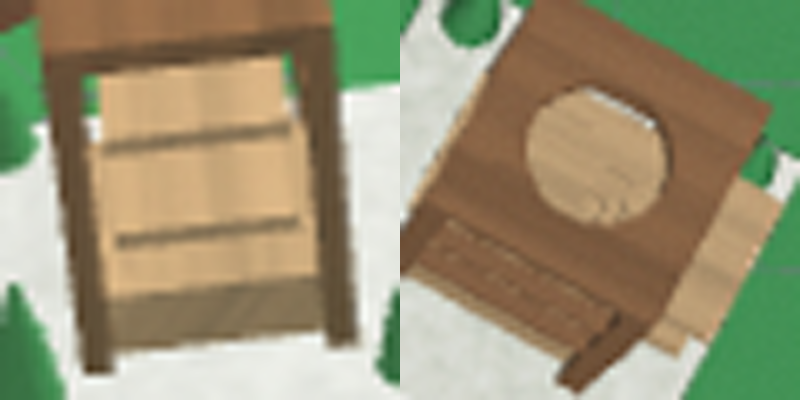

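```bash
python3 - <<'E'
from h import *
t=camera_info("top")
C=np.array([.552,-.192]);a=np.radians(62.4);Y=np.array([np.cos(a),np.sin(a)]);X=np.array([Y[1],-Y[0]])
tf=lambda p:np.array([(p[:2]-C)@X,(p[:2]-C)@Y])*1e3
for z,(u,v) in((.088,(785,205)),(.088,(708,342)),(.06,(683,355)),(.088,(615,212)),(.088,(600,212))):
    print(z,tf(plane(t,((u-400)/6.667+395,v/6.667+215),z)))
o=st();print(to([.4568,.2205,.23])[0])
E
```

```text
0.088 [ 22.371  -53.9223]
0.088 [-21.2352 -53.5358]
0.06 [-20.305  -52.3274]
0.088 [ -2.603 -15.579]
0.088 [ -4.6559 -12.1175]
t 1.4 p [0.4441 0.2427 0.3011] F [-0.4207  0.3972 -0.6131] gap 1.001 yaw tool y 69.31 z [-0.0006  0.0001 -1.    ] gf 0.0
[-0.0198 -0.0163  0.0711]
```

Both slats sit about -11 mm (upper) and -9 mm (lower) along tower y at 62.4°. Next I'll turn and descend on the post.

{"name": "drive_tool", "arguments": {"series": [[[-1,-0.01,-0.008,0.03,0,0,-9],[-1,-0.02,-0.0165,0.05,0,0,-18],[-1,-0.02,-0.0165,0.07,0,0,-27],[-1,-0.02,-0.0165,0.07,0,0,-35],[-1,-0.02,-0.0165,0.07,0,0,-43]]]}}

```text
time: 2.02
ee_pos: [0.4568, 0.2206, 0.2308]
tool_rot: [-0.001, -0.196, 0.981, -0.0]
contact_force: [0.2, 0.0, 0.2]
finger_gap: 0.999
finger_force: 0.0
```

{"name": "drive_tool", "arguments": {"series": [[[-1,0,0,0.02,0,0,0],[-1,0,0,0.02,0,0,0]]]}}

```text
time: 2.28
ee_pos: [0.4562, 0.2199, 0.2102]
tool_rot: [-0.001, -0.194, 0.981, -0.0]
contact_force: [0.3, 0.2, 0.9]
finger_gap: 1.0
finger_force: 0.0
```

```bash
python3 - <<'E'
from h import *
o=st();print(o["joint_positions"]);c=camera_info("wrist");print(to([.4568,.2205,.175])[0],proj(c,[.4568,.2205,.185]))
im=capture("wrist");cv2.imwrite("pics/w2.png",im)
u,v=proj(c,[.4568,.2205,.185]).astype(int)
cv2.imwrite("pics/c3.png",cv2.resize(im[v-60:v+60,u-80:u+80],(800,600)))
print(u,v)
E
```

```text
t 2.27 p [0.4562 0.2199 0.2102] F [0.2775 0.1792 0.9488] gap 1.0 yaw tool y 112.34 z [-0.0027 -0.0013 -1.    ] gf 0.0
[-0.6978  0.2366  0.1464  1.9925 -0.0434  0.9183  1.4318]
[-0.0009  0.0003  0.0352] [324.7562 297.3241]
324 297
```

View pics/c3.png

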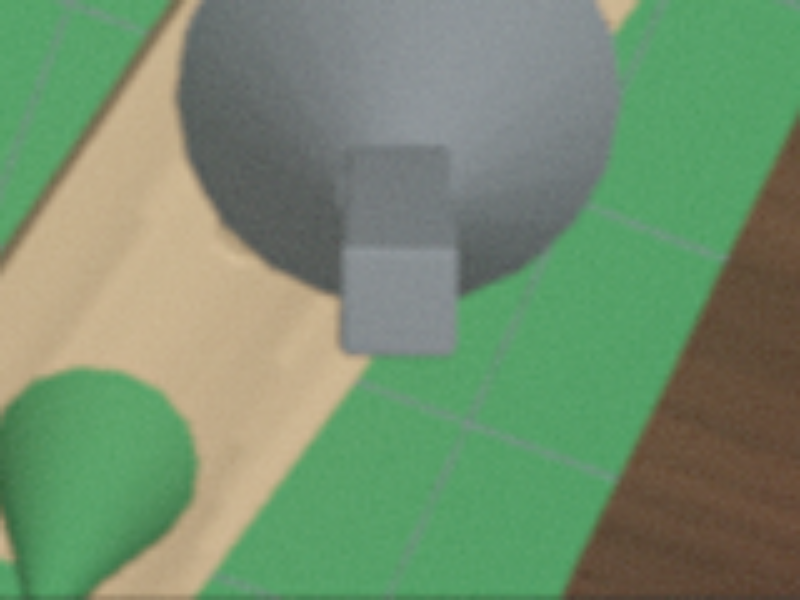

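The post is square to the tool and centred at crop (399,300), as predicted. Descend and grip.

{"name": "drive_tool", "arguments": {"series": [[[-1,-0.001,0,0.018,0,0,0],[-1,-0.001,0,0.035,0,0,0],[-1,-0.001,0,0.035,0,0,0]]]}}

```text
time: 2.7
ee_pos: [0.4579, 0.2198, 0.176]
tool_rot: [-0.001, -0.193, 0.981, -0.0]
contact_force: [-0.1, 0.6, -0.4]
finger_gap: 1.002
finger_force: 0.0
```

{"name": "drive_tool", "arguments": {"series": [[[0.9,0,0,0,0,0,0],[0.9,0,0,0,0,0,0],[0.9,0,0,0,0,0,0],[0.9,0,0,0,0,0,0],[0.9,0,0,0,0,0,0]]], "force": 25}}

```text
time: 3.32
ee_pos: [0.4586, 0.2195, 0.1765]
tool_rot: [0.0, -0.193, 0.981, 0.0]
contact_force: [0.0, -0.0, 0.4]
finger_gap: 0.468
finger_force: 0.0
```

{"name": "drive_tool", "arguments": {"series": [[[0.9,0,0,0,0,0,0],[0.9,0,0,0,0,0,0],[0.9,0,0,0,0,0,0]]]}}

```text
time: 3.7
ee_pos: [0.4586, 0.2195, 0.1763]
tool_rot: [-0.0, -0.193, 0.981, 0.0]
contact_force: [-0.9, 1.6, 0.5]
finger_gap: 0.137
finger_force: 25.0
```

{"name": "drive_tool", "arguments": {"series": [[[0.9,0,0,-0.01,0,0,0],[0.9,0,0,-0.025,0,0,0],[0.9,0,0,-0.04,0,0,0],[0.9,0,0,-0.06,0,0,0],[0.9,0,0,-0.075,0,0,0]]]}}

```text
time: 4.32
ee_pos: [0.459, 0.2192, 0.2531]
tool_rot: [0.001, -0.192, 0.981, 0.0]
contact_force: [0.2, -0.5, -0.4]
finger_gap: 0.136
finger_force: 25.0
```

{"name": "drive_tool", "arguments": {"series": [[[0.9,0,0,-0.02,0,0,0],[0.9,0,0,-0.05,0,0,0],[0.9,0,0,-0.08,0,0,0],[0.9,0,0,-0.095,0,0,0],[0.9,0,0,-0.095,0,0,0]]]}}

```text
time: 4.95
ee_pos: [0.4589, 0.2195, 0.3472]
tool_rot: [0.001, -0.193, 0.981, 0.0]
contact_force: [0.1, -0.0, -1.4]
finger_gap: 0.137
finger_force: 25.0
```

```bash
python3 - <<'E'
from h import *
o=st();print(o["joint_positions"]);print(to([.545,-.17,.346])[0])
im=capture("scene");cv2.imwrite("pics/s3.png",im);s=camera_info("scene");print(proj(s,o["ee_pos"]))
E
```

```text
t 4.95 p [0.4589 0.2195 0.3472] F [ 0.1255 -0.04   -1.4492] gap 0.137 yaw tool y 112.2 z [ 0.0015  0.0009 -1.    ] gf 24.98604565858841
[-0.7131  0.106   0.1584  1.8173 -0.0178  1.2179  1.4088]
[ 0.0675 -0.3931  0.0009]
[448.695  198.3333]
```

{"name": "drive_tool", "arguments": {"series": [[[0.9,0.01,-0.05,0,0,0,0],[0.9,0.02,-0.11,0,0,0,0],[0.9,0.03,-0.165,0,0,0,0],[0.9,0.04,-0.22,0,0,0,0],[0.9,0.05,-0.275,0,0,0,0]]]}}

```text
time: 5.62
ee_pos: [0.5156, -0.0557, 0.3449]
tool_rot: [-0.001, -0.193, 0.981, 0.0]
contact_force: [1.9, -0.0, -1.5]
finger_gap: 0.134
finger_force: 25.0
```

{"name": "drive_tool", "arguments": {"series": [[[0.9,0.01,-0.05,0,0,0,0],[0.9,0.02,-0.1,0,0,0,0],[0.9,0.026,-0.149,0,0,0,0],[0.9,0.026,-0.149,0,0,0,0],[0.9,0.026,-0.149,0,0,0,0]]]}}

```text
time: 6.25
ee_pos: [0.548, -0.2009, 0.3449]
tool_rot: [-0.001, -0.193, 0.981, 0.001]
contact_force: [-0.7, -0.5, -1.0]
finger_gap: 0.133
finger_force: 25.0
```

```bash
python3 - <<'E'
from h import *
o=st();print(o["joint_positions"]);p=np.array(o["ee_pos"]);tip=p-[0,0,.1663]
out=[]
for n in("scene","top"):
    im=capture(n);c=camera_info(n);u=proj(c,tip);print(n,"tip",u,"base",proj(c,tip+[0,0,.1]));cv2.imwrite(f"pics/{n}4.png",im)
    x,y=u.astype(int);out.append(cv2.resize(im[y-50:y+30,x-40:x+40],(400,400),interpolation=cv2.INTER_CUBIC));print(x-40,y-50)
cv2.imwrite("pics/c4.png",np.hstack(out))
E
```

```text
t 6.25 p [ 0.548  -0.2009  0.3449] F [-0.6613 -0.4545 -0.9621] gap 0.133 yaw tool y 112.22 z [-0.0025  0.0009 -1.    ] gf 24.986236095428467
[-0.1612  0.2613  0.5074  1.6733 -0.1329  1.2441  2.3335]
scene tip [244.1601 163.5825] base [239.4525 119.4438]
204 113
top tip [435.9579 231.7651] base [450.4264 215.7522]
395 181
```

View pics/c4.png

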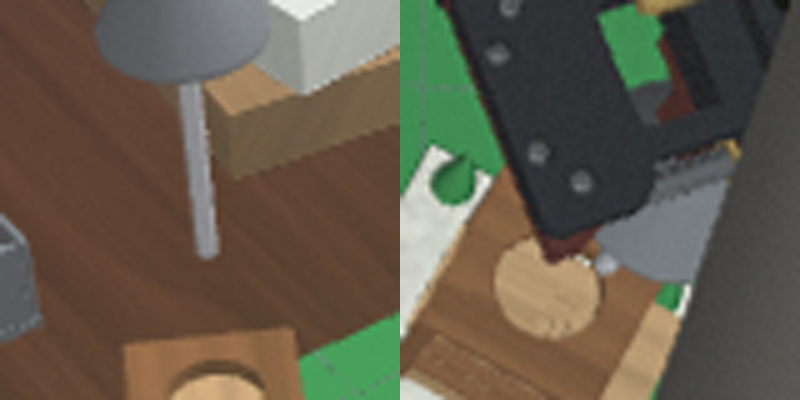

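```bash
python3 - <<'E'
from h import *
s,t=camera_info("scene"),camera_info("top");o=st()
print(tri(s,(245.2,163.6),t,(435.9,233.8)),plane(s,(245.2,163.6),.1786),plane(t,(435.9,233.8),.1786))
E
```

```text
t 6.35 p [ 0.5484 -0.2     0.3456] F [-0.1628 -0.0591 -0.7518] gap 0.136 yaw tool y 112.34 z [-0.0013  0.001  -1.    ] gf 24.986255764961243
(array([ 0.5453, -0.2014,  0.1768]), np.float64(0.0005719441134976993)) [ 0.5464 -0.1997  0.1786] [ 0.5446 -0.2008  0.1786]
```

{"name": "drive_tool", "arguments": {"series": [[[0.9,-0.001,-0.001,0.02,0,0,0],[0.9,-0.001,-0.001,0.045,0,0,0],[0.9,-0.001,-0.001,0.045,0,0,0]]]}}

```text
time: 6.72
ee_pos: [0.5489, -0.2003, 0.2997]
tool_rot: [-0.002, -0.194, 0.981, 0.001]
contact_force: [-0.4, 0.1, -1.0]
finger_gap: 0.135
finger_force: 25.0
```

{"name": "drive_tool", "arguments": {"series": [[[0.9,0,0,0.015,0,0,0],[0.9,0,0,0.03,0,0,0],[0.9,0,0,0.038,0,0,0],[0.9,0,0,0.038,0,0,0],[0.9,0,0,0.038,0,0,0]]]}}

```text
time: 7.35
ee_pos: [0.5501, -0.2025, 0.2637]
tool_rot: [0.0, -0.193, 0.981, -0.0]
contact_force: [-1.2, 0.1, -0.4]
finger_gap: 0.135
finger_force: 25.0
```

```bash
python3 - <<'E'
from h import *
o=st();print(to([.55,-.2008,.2463])[0])
im=capture("scene");cv2.imwrite("pics/s5.png",im)
s=camera_info("scene");tip=np.array(o["ee_pos"])-[.00185,.00076,.1663];print(tip,proj(s,tip))
w=capture("wrist");cv2.imwrite("pics/w5.png",w)
cv2.imwrite("pics/c5.png",np.hstack([cv2.resize(im[160:240,210:290],(400,400),interpolation=cv2.INTER_CUBIC),cv2.resize(w,(400,400))]))
E
```

```text
t 7.35 p [ 0.5501 -0.2025  0.2637] F [-1.1887  0.0712 -0.415 ] gap 0.135 yaw tool y 112.2 z [ 0.0006 -0.0002 -1.    ] gf 24.98617172241211
[-0.0006  0.0016  0.0174]
[ 0.5482 -0.2033  0.0974] [246.8687 195.0488]
```

View pics/c5.png

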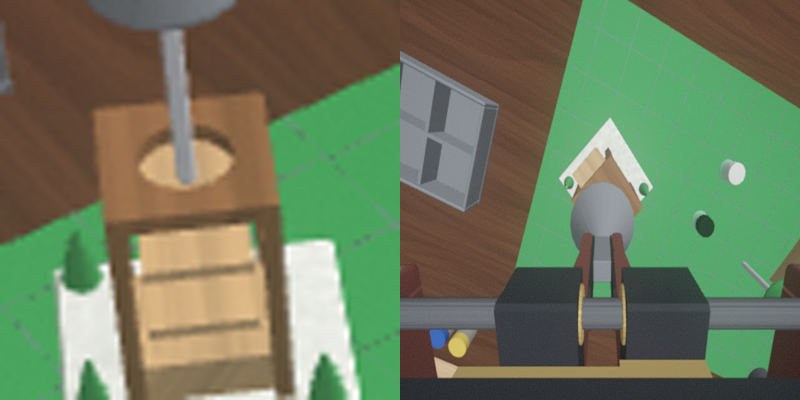

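Tip is inside the roof opening (crop (186,183)). Now I'll feel downward for the upper hole.

{"name": "drive_tool", "arguments": {"series": [[[0.9,0,0.001,0.004,0,0,0],[0.9,0,0.001,0.007,0,0,0],[0.9,0,0.001,0.009,0,0,0],[0.9,0,0.001,0.0105,0,0,0],[0.9,0,0.001,0.0105,0,0,0]]]}}

```text
time: 8.07
ee_pos: [0.5494, -0.2014, 0.2527]
tool_rot: [-0.0, -0.193, 0.981, 0.0]
contact_force: [1.0, -0.5, -0.7]
finger_gap: 0.134
finger_force: 25.0
```

{"name": "drive_tool", "arguments": {"series": [[[0.9,0,0,0.001,0,0,0],[0.9,0,0,0.002,0,0,0],[0.9,0,0,0.003,0,0,0],[0.9,0,0,0.003,0,0,0]]]}}

```text
time: 8.57
ee_pos: [0.5494, -0.2014, 0.2497]
tool_rot: [-0.0, -0.193, 0.981, 0.0]
contact_force: [-0.2, -0.3, -0.1]
finger_gap: 0.133
finger_force: 25.0
```

{"name": "drive_tool", "arguments": {"series": [[[0.9,0,0,0.002,0,0,0],[0.9,0,0,0.004,0,0,0],[0.9,0,0,0.006,0,0,0],[0.9,0,0,0.0075,0,0,0],[0.9,0,0,0.0075,0,0,0]]]}}

```text
time: 9.2
ee_pos: [0.5494, -0.2014, 0.2422]
tool_rot: [-0.0, -0.193, 0.981, 0.0]
contact_force: [-0.0, -0.6, -0.8]
finger_gap: 0.135
finger_force: 25.0
```

{"name": "drive_tool", "arguments": {"series": [[[0.9,-0.001,0.001,0,0,0,0],[0.9,-0.002,0.0018,0.002,0,0,0],[0.9,-0.002,0.0018,0.006,0,0,0],[0.9,-0.002,0.0018,0.01,0,0,0],[0.9,-0.002,0.0018,0.012,0,0,0]]]}}

```text
time: 9.82
ee_pos: [0.5504, -0.1991, 0.2299]
tool_rot: [-0.0, -0.193, 0.981, 0.0]
contact_force: [-1.2, -1.9, 0.3]
finger_gap: 0.137
finger_force: 25.0
```

{"name": "drive_tool", "arguments": {"series": [[[0.9,0,0,0.0015,0,0,0],[0.9,0,0,0.003,0,0,0],[0.9,0,0,0.0045,0,0,0],[0.9,0,0,0.0055,0,0,0],[0.9,0,0,0.0055,0,0,0]]]}}

```text
time: 10.45
ee_pos: [0.5506, -0.1989, 0.2248]
tool_rot: [-0.0, -0.193, 0.981, 0.0]
contact_force: [-0.2, -1.5, -0.5]
finger_gap: 0.135
finger_force: 25.0
```

{"name": "drive_tool", "arguments": {"series": [[[0.9,0,0,0.001,0,0,0],[0.9,0,0,0.002,0,0,0],[0.9,0,0,0.003,0,0,0],[0.9,0,0,0.003,0,0,0]]]}}

```text
time: 10.95
ee_pos: [0.5506, -0.1989, 0.2217]
tool_rot: [-0.0, -0.193, 0.981, 0.0]
contact_force: [-1.6, -1.9, -0.9]
finger_gap: 0.13
finger_force: 25.0
```

{"name": "drive_tool", "arguments": {"series": [[[0.9,0,0,0.002,0,0,0],[0.9,0,0,0.004,0,0,0],[0.9,0,0,0.006,0,0,0],[0.9,0,0,0.008,0,0,0],[0.9,0,0,0.008,0,0,0]]]}}

```text
time: 11.58
ee_pos: [0.5505, -0.1989, 0.2136]
tool_rot: [-0.0, -0.193, 0.981, 0.0]
contact_force: [-1.0, -1.2, -1.0]
finger_gap: 0.137
finger_force: 25.0
```

{"name": "drive_tool", "arguments": {"series": [[[0.9,0,0,0,0,0,0],[0.9,-0.0018,0.0014,0,0,0,0],[0.9,-0.0036,0.0028,0,0,0,0],[0.9,-0.0054,0.0042,0,0,0,0],[0.9,-0.0072,0.0055,0,0,0,0]]], "force": 50}}

```text
time: 12.2
ee_pos: [0.555, -0.1911, 0.2137]
tool_rot: [-0.0, -0.193, 0.981, 0.0]
contact_force: [-2.5, -3.6, -1.5]
finger_gap: 0.133
finger_force: 50.0
```

{"name": "drive_tool", "arguments": {"series": [[[0.9,0,0,0,0,0,0],[0.9,0,0,0,0,0,0]]]}}

```text
time: 12.45
ee_pos: [0.5551, -0.1909, 0.2138]
tool_rot: [-0.0, -0.193, 0.981, 0.0]
contact_force: [-0.7, -1.6, -0.9]
finger_gap: 0.132
finger_force: 50.0
```

```bash
python3 - <<'E'
from h import *
o=st();print(to([.5551,-.1911,.2136])[0],np.array(o["ft_torque"]))
im=capture("scene");s=camera_info("scene");t=camera_info("top")
tp=capture("top");p=np.array(o["ee_pos"])-[.00185,.00076,0]
print([proj(s,p-[0,0,h]) for h in(.0663,.0963)],[proj(t,p-[0,0,h]) for h in(.0663,)])
cv2.imwrite("pics/s6.png",im)
cv2.imwrite("pics/c6.png",np.hstack([cv2.resize(im[165:245,210:290],(400,400),interpolation=cv2.INTER_CUBIC),cv2.resize(tp[200:280,390:470],(400,400),interpolation=cv2.INTER_CUBIC)]))
E
```

```text
t 12.45 p [ 0.5551 -0.1909  0.2138] F [-0.7299 -1.6017 -0.9491] gap 0.132 yaw tool y 112.22 z [-0.0003  0.0004 -1.    ] gf 49.996315240859985
[ 0.0001 -0.0001  0.0002] [-0.5459  0.6867  0.0738]
[array([245.7016, 179.7801]), array([246.9604, 191.5514])] [array([426.6214, 232.8062])]
```

View pics/c6.png

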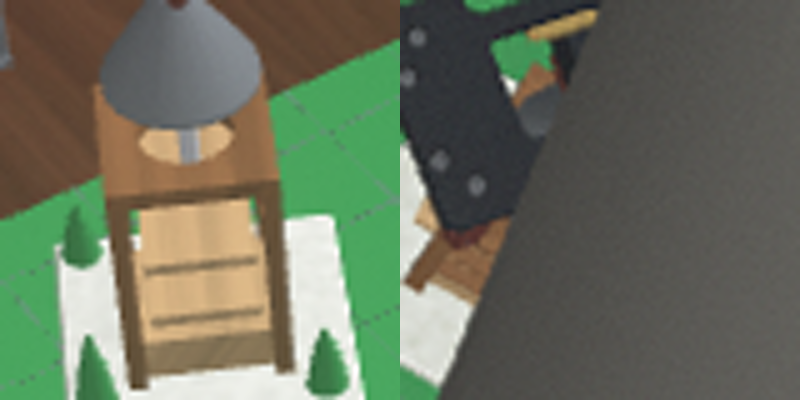

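```bash
python3 - <<'E'
from h import *
im=cv2.imread("pics/s6.png").astype(int);s=camera_info("scene")
for x in(245,250,255):print(x,im[209:234,x-1:x+2].mean((1,2)).astype(int))
for r in(192,193,194):print(r,"236..260",im[r,234:262].tolist() if r==193 else im[r,234:262].mean(1).astype(int))
for r in(200,201):print("roof",r,im[r,225:270].mean(1).astype(int))
E
```

```text
245 [171 170 170 171 170 171 171 171 160 114 133 170 170 171 172 171 172 172
 171 125 115 170 171 169 113]
250 [164 166 167 167 169 169 170 171 132 111 165 170 171 172 173 173 174 174
 150 115 145 167 167 134 112]
255 [175 176 175 175 175 175 174 155 118 141 172 172 172 172 172 171 170 170
 120 122 160 161 150 108 109]
192 236..260 [118 117 113 108 142 175 169 168 168 172 172 159 141 145 149 172 160 165
 170 173 175 171 134 103 104 104 105 107]
193 236..260 [[79, 115, 159], [77, 113, 158], [77, 114, 156], [85, 121, 159], [132, 180, 218], [132, 179, 217], [129, 175, 212], [127, 172, 208], [126, 172, 208], [128, 175, 211], [131, 176, 212], [129, 160, 183], [144, 141, 140], [148, 145, 144], [151, 149, 146], [173, 173, 176], [120, 163, 196], [124, 168, 203], [127, 172, 209], [131, 177, 214], [131, 178, 216], [126, 171, 208], [71, 104, 141], [69, 102, 138], [69, 102, 138], [71, 103, 140], [70, 102, 140], [71, 104, 142]]
194 236..260 [116 116 115 116 151 176 173 169 169 170 174 170 139 145 145 170 160 164
 168 173 170 124 104 104 104 105 105 105]
roof 200 [ 77  78  78  81  95 107 110 112 115 116 117 116 114 109 113 111 116 118
 116 116 113 110 112 112 112 112 114 116 118 117 117 114 107 105 105 105
 104 106 111 117 118 111 110 111 111]
roof 201 [ 75  80  95 111 111 108 109 111 115 116 117 116 115 111 111 113 115 117
 118 117 113 111 112 113 112 113 113 116 117 118 119 116 101  97  89  89
  88  82  85  82  85 102 111 111 111]
```

Both floors came along: their front edges are at rows ≈216.9 and 227.1, against 216.8 and 227.0 predicted for centred. Descend to the socket.

{"name": "drive_tool", "arguments": {"series": [[[0.9,-0.0003,-0.0004,0.004,0,0,0],[0.9,-0.0003,-0.0004,0.008,0,0,0],[0.9,-0.0003,-0.0004,0.011,0,0,0],[0.9,-0.0003,-0.0004,0.013,0,0,0],[0.9,-0.0003,-0.0004,0.014,0,0,0]]]}}

```text
time: 13.18
ee_pos: [0.5556, -0.1914, 0.1997]
tool_rot: [0.0, -0.193, 0.981, 0.0]
contact_force: [-0.9, -0.4, 0.4]
finger_gap: 0.132
finger_force: 50.0
```

{"name": "drive_tool", "arguments": {"series": [[[0.9,0,0,0.001,0,0,0],[0.9,0,0,0.0015,0,0,0],[0.9,0,0,0.002,0,0,0],[0.9,0,0,0.002,0,0,0]]]}}

```text
time: 13.68
ee_pos: [0.5557, -0.1914, 0.1979]
tool_rot: [0.0, -0.193, 0.981, 0.0]
contact_force: [-0.2, -1.6, 1.0]
finger_gap: 0.132
finger_force: 50.0
```

{"name": "drive_tool", "arguments": {"series": [[[0.9,0,0,0.0005,0,0,0],[0.9,0,0,0.001,0,0,0],[0.9,0,0,0.0015,0,0,0],[0.9,0,0,0.0015,0,0,0]]]}}

```text
time: 14.18
ee_pos: [0.5557, -0.1915, 0.1965]
tool_rot: [0.0, -0.193, 0.981, -0.0]
contact_force: [-1.6, -1.9, 1.9]
finger_gap: 0.134
finger_force: 50.0
```

{"name": "drive_tool", "arguments": {"series": [[[0.9,0,0,0.0005,0,0,0],[0.9,0,0,0.001,0,0,0],[0.9,0,0,0.001,0,0,0]]]}}

```text
time: 14.55
ee_pos: [0.5555, -0.1916, 0.1951]
tool_rot: [-0.0, -0.193, 0.981, -0.0]
contact_force: [-1.0, -2.9, 0.0]
finger_gap: 0.135
finger_force: 50.0
```

{"name": "drive_tool", "arguments": {"series": [[[0.9,0,0,0.0005,0,0,0],[0.9,0,0,0.001,0,0,0],[0.9,0,0,0.0015,0,0,0],[0.9,0,0,0.002,0,0,0],[0.9,0,0,0.002,0,0,0]]]}}

```text
time: 15.18
ee_pos: [0.5556, -0.1915, 0.1933]
tool_rot: [-0.0, -0.193, 0.981, -0.0]
contact_force: [-2.0, -3.7, 1.4]
finger_gap: 0.134
finger_force: 50.0
```

{"name": "drive_tool", "arguments": {"series": [[[0.9,0.0005,-0.0004,0,0,0,0],[0.9,0.0005,-0.0004,0.0005,0,0,0],[0.9,0.0005,-0.0004,0.0012,0,0,0],[0.9,0.0005,-0.0004,0.002,0,0,0],[0.9,0.0005,-0.0004,0.002,0,0,0]]]}}

```text
time: 15.8
ee_pos: [0.5553, -0.1919, 0.1912]
tool_rot: [-0.0, -0.193, 0.981, 0.0]
contact_force: [-0.6, -1.8, -0.2]
finger_gap: 0.133
finger_force: 50.0
```

Free in the bore; continuing down.

{"name": "drive_tool", "arguments": {"series": [[[0.9,0.0002,-0.0002,0.001,0,0,0],[0.9,0.0002,-0.0002,0.002,0,0,0],[0.9,0.0002,-0.0002,0.003,0,0,0],[0.9,0.0002,-0.0002,0.004,0,0,0],[0.9,0.0002,-0.0002,0.004,0,0,0]]]}}

```text
time: 16.42
ee_pos: [0.5552, -0.1921, 0.1872]
tool_rot: [-0.0, -0.193, 0.981, 0.0]
contact_force: [-0.8, -2.0, -1.5]
finger_gap: 0.133
finger_force: 50.0
```

{"name": "drive_tool", "arguments": {"series": [[[0.9,0,0,0.0005,0,0,0],[0.9,0,0,0.001,0,0,0],[0.9,0,0,0.0015,0,0,0],[0.9,0,0,0.0015,0,0,0]]]}}

```text
time: 16.92
ee_pos: [0.5552, -0.1922, 0.1858]
tool_rot: [-0.0, -0.193, 0.981, 0.0]
contact_force: [-0.9, -1.5, -0.6]
finger_gap: 0.132
finger_force: 50.0
```

{"name": "drive_tool", "arguments": {"series": [[[0.9,0,0,0.0005,0,0,0],[0.9,0,0,0.001,0,0,0],[0.9,0,0,0.001,0,0,0]]]}}

```text
time: 17.3
ee_pos: [0.5552, -0.1922, 0.1848]
tool_rot: [-0.0, -0.193, 0.981, 0.0]
contact_force: [-0.1, -2.1, -0.2]
finger_gap: 0.134
finger_force: 50.0
```

{"name": "drive_tool", "arguments": {"series": [[[0.9,0,0,0.0003,0,0,0],[0.9,0,0,0.0006,0,0,0],[0.9,0,0,0.0006,0,0,0]]]}}

```text
time: 17.68
ee_pos: [0.5552, -0.1922, 0.1845]
tool_rot: [0.0, -0.193, 0.981, 0.0]
contact_force: [-1.7, -0.3, 2.9]
finger_gap: 0.132
finger_force: 50.0
```

{"name": "drive_tool", "arguments": {"series": [[[0.9,0,0,0.0003,0,0,0],[0.9,0,0,0.0003,0,0,0]]]}}

```text
time: 17.92
ee_pos: [0.5552, -0.1923, 0.1844]
tool_rot: [0.0, -0.193, 0.981, 0.0]
contact_force: [-2.1, -0.8, 5.9]
finger_gap: 0.133
finger_force: 50.0
```

{"name": "drive_tool", "arguments": {"series": [[[0.5,0,0,0,0,0,0],[0.3,0,0,0,0,0,0],[0,0,0,0,0,0,0],[-0.3,0,0,0,0,0,0],[-0.3,0,0,0,0,0,0]]]}}

```text
time: 18.55
ee_pos: [0.5552, -0.1922, 0.1839]
tool_rot: [-0.0, -0.193, 0.981, 0.0]
contact_force: [-0.7, -0.1, -0.2]
finger_gap: 0.629
finger_force: 0.0
```

```bash
python3 - <<'E'
from h import *
st();im=capture("scene")
cv2.imwrite("pics/c7.png",cv2.resize(im[130:250,170:330],(800,600),interpolation=cv2.INTER_CUBIC))
s=camera_info("scene");C=[.5529,-.1914]
print([((proj(s,[*C,z])-[170,130])*5).round() for z in(.118,.16,.193)])
E
```

```text
t 18.55 p [ 0.5552 -0.1922  0.1839] F [-0.7207 -0.1043 -0.1898] gap 0.629 yaw tool y 112.21 z [-0.0001  0.0001 -1.    ] gf 0.0
[array([386., 307.]), array([377., 224.]), array([370., 155.])]
```

View pics/c7.png

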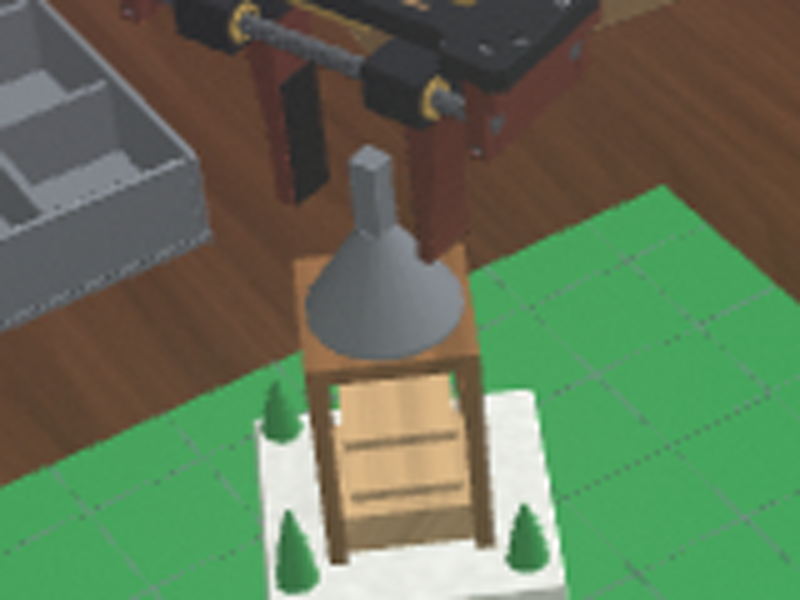

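The spire is released and upright. Its cone is flush on the roof, with the post top at (370,153) against (370,155) predicted. Retreat upward and hand in.

{"name": "drive_tool", "arguments": {"series": [[[-0.5,0,0,-0.01,0,0,0],[-0.5,0,0,-0.03,0,0,0],[-0.5,0,0,-0.06,0,0,0],[-0.5,0,0,-0.08,0,0,0],[-0.5,0,0,-0.08,0,0,0]]]}}

```text
time: 19.23
ee_pos: [0.5562, -0.1927, 0.266]
tool_rot: [0.002, -0.193, 0.981, -0.001]
contact_force: [-0.7, 0.5, -0.2]
finger_gap: 0.755
finger_force: 0.0
```

```bash
python3 - <<'E'
from h import *
st();a=cv2.imread("pics/c7.png");im=capture("scene");s=camera_info("scene")
b=cv2.resize(im[130:250,170:330],(800,600),interpolation=cv2.INTER_CUBIC)
print("change around cone/post",np.abs(a[150:360,310:410].astype(int)-b[150:360,310:410]).mean())
print(manip.close_job())
E
```

```text
t 19.23 p [ 0.5562 -0.1927  0.266 ] F [-0.6773  0.537  -0.2108] gap 0.755 yaw tool y 112.2 z [ 0.0039 -0.0005 -1.    ] gf 0.0
change around cone/post 1.5833174603174602
the job is handed in; nothing more can be done
None
```

The grey spire is home on the tower: its mast went through both floors into the socket, the cone sits flush on the roof, the gripper is released and clear, and the job was handed in at about 19 s (no verdict was returned).

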